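# Set a cylinder-head stand one hole wider and hold its lock pin home

### The job

The cylinder-head stand on the bench is set one hole too short: pull up the black knob of the lock plunger on the sliding support until its pin is clear of the rail, slide the support to the next hole away from the bolted support, and let the pin drop fully home in that hole. Finish with your hand still on the knob, pressing it down firmly so that the pin stays home while I tighten the side clamp screw; do not let go at the end. Leave the parts lying around the stand where they are.

Things in the scene. Friction and masses are not known exactly. Their poses are not given: they have to be found in the camera images.
- stand: the stand: a bare-steel 50 x 50 mm box-section rail, 520 mm long, on two grey cross feet 260 mm long, fixed to the bench. Origin: on the bench under the rail's middle. y runs along the rail, z is up. The rail's top face, 70 mm above the bench, has a row of 13 mm holes along its middle line, 50 mm apart, one of them at the rail's middle
- support: the sliding support: a grey square sleeve, 64 x 64 mm, 100 mm long, around the rail, its top 77 mm above the bench, with two side arms that end in posts with rubber pads (112 mm to either side of the rail's middle line, tops 149 mm up). Origin: on the bench under the knob, axes as the stand's. It starts locked in the rail's middle hole (1.5 mm of play) and, unlocked, slides against about 4 N
- plunger (a joint): lift of the lock plunger in m: 0 = pin fully home, 0.016 = pulled right up. It stands upright in the middle of the sliding support's sleeve and travels with it. A spring pulls it down with about 6 N at 0 and 10 N at 0.016, so it drops when let go. The pin, 10 mm thick with a round nose, reaches 10 mm below the rail's top face when home, so it is clear of its hole above 0.010
- knob: the plunger's round black plastic knob, rigid with the pin: 31 mm across, 26 mm high, narrower at its foot. Origin at its centre, above the pin, 115 mm above the bench when the pin is home: then its foot rests on the upper end (102 mm) of the support's steel barrel, 27 mm wide, with about 7 N from spring and weight. It can be pinched from above, along or across the rail
- fixed_top (a point): the bolted support at one end of the rail: a like sleeve, 60 mm long, with the same arms, posts and pads, two hex bolts on top and no plunger. It does not move. The point lies above the rail's middle line at pad height, 149 mm above the bench, 185 mm along the rail from the rail's middle, on the stand's +y or -y side: which one varies
- collar_top (a point): the stop collar at the other end of the rail: a plain 63 mm square ring, 25 mm long, with one hex bolt and no arms. It does not move. The point is the middle of its top face, 185 mm along the rail from the rail's middle
- tail_lamp_mid (a point): centre of a tail lamp lying near the stand, 85 x 180 x 58 mm: leave alone
- carton_mid (a point): centre of a small carton near the stand, 110 x 80 x 60 mm: leave alone
- filler_cap_mid (a point): centre of an oil filler cap near the stand, 60 mm across, 40 mm high: leave alone

How it is judged:
On the way, in this order (a step that is already met when the one before it is completed fails the run):
1. the pin is pulled clear of the middle hole (value of joint plunger above 0.0095 m and y of support in the frame of stand between -0.004 and 0.004 m).
2. the support stands at the next hole away from the bolted support and the pin has dropped home in it (value of joint plunger below 0.002 m and ((y of fixed_top in the frame of stand below 0 m and y of support in the frame of stand between 0.047 and 0.053 m) or (y of fixed_top in the frame of stand above 0 m and y of support in the frame of stand between -0.053 and -0.047 m))), for 0.2 s.
At the end, for the whole second after the job is handed in: The support is at the next hole away from the bolted support (within 3 mm), the pin is home (lift under 2 mm), and the fingers are on the knob (over 3 N) and press it down: it bears on the support's barrel with over 10 N, about 7 N of them from its own spring and weight (all of step 2 and contact force between the fingers and knob above 3 N and contact force between knob and support above 10 N); the arm keeps its last pose, push and grip.
It fails at once if a part lying around the stand is moved by more than 20 mm (distance of any of tail_lamp_mid, carton_mid, filler_cap_mid from where it was at the start of the episode above 0.02 m).
It also fails if it takes over 32 s, if anything falls off the work surface, if the arm or the gripper's body presses on something with over 40 N, if the wrist force passes 120 N, or if a joint passes its speed limit or range.

### The arm

A 6-joint arm with a two-finger parallel gripper is mounted at the origin on the work surface. World frame = base frame: x ahead of the robot, y to its left, z up, the work surface at z = 0. Lengths are in m, angles in rad, forces in N, time in s.
With the tool pointing down it reaches from about 0.375 to 0.9 m from the base axis. Payload 3.1 kg.
Tool frame: the origin (TCP) lies midway between the tips of the shut fingers; the grasp point (between the pads) lies 19 mm behind it; x points along the fingers, z is the direction in which the jaws open and shut, and the axes are right-handed (so a half turn about x gives the same grasp; the last joint's range is limited). The gripper opens to 87 mm and grips with 3 to 60 N. Pads are 19 mm wide; open, the fingers measure 117 mm over their backs; the gripper's body (75 mm by 190 mm) begins 51 mm behind the grasp point.
Start: joints at [-1.292, 0.527, 1.433, -0, 1.181, -0.178], TCP at [0.276, -0.561, 0.223] pointing down, gripper open.
Joint ranges: [-3.08, 3.08], [-0.75, 2.2], [0.22, 2.44], [-1.43, 4.57], [0, 2.65], [-2.85, 2.85]. Speed limits (rad/s): [2.79, 2.79, 3.14, 3.14, 3.14, 3.14].

### API

Orientations are given as a unit quaternion [x, y, z, w].
In Python, from rig import robot, optics, workorder gives the robot as it stands.
- The arm moves only by the tool arm_command, never from a script. Its argument "plan" is a list of rows, each a list of 7 numbers: the shift along the tool's x, y, z in cm, then the turn, a rotation vector about the tool's x, y, z in rad, then the finger opening in cm, from 0 to 8.7. In form: [[x, y, z, ax, ay, az, gripper], ...]. A call has 1 to 12 rows; each row shifts and turns the pose as measured when the row begins, along the tool's axes as they then stand; what a row does not reach is not made up. A row lasts 1/8 s, in which the tool goes at most 62.5 mm and 10.7 degrees, less where a joint would pass 70% of its speed; a pose out of reach is approached as far as the arm can. A call with a gripper value outside its range is refused whole. The fingers move at their own pace and stop on an object; "grip_force" is the grip in N (left out, the last holds). Time passes only in rows, so rows that do not move let the fingers close. It gives the time, the measured TCP pose, the force and the opening at its end, in the units of the state.
- robot.get_obs(): the state, without advancing time (a new reading comes with each control period).
- optics.camera(name): name is "side" or "top"; returns (picture, depth): 384x512x3 uint8, blue, green, red; 384x512 float32, m along the optical axis (not along the pixel's ray), 0 where there is no reading.
- optics.camera_info(name): a dict with "mtx" (3x3 intrinsics, pixels), "k1" (the pictures are not rectified: a ray, as slopes to the right and down, at radius r is drawn at 1 + k1 r^2 times it, then the intrinsics apply), "position" and "rotation" of the camera in the world. Camera axes: x right, y down, z forward; pixel columns grow to the right and rows downward; lengths in m; the calibration is good to about 2 mm. A picture is of the moment at which its call begins. camera_info takes no time and is no camera call.
- workorder.hand_in(): hands the job in, once; it reports no verdict.
The state is a dict: "time": time; "q": joint angles; "joint_velocities": joint speeds; "joint_torque": joint torques, N m; "position": TCP position; "tool_rot": TCP orientation; "ft_force": force on the tool from outside, world axes, zero at the start; "moment": the same for the moment, N m; "grip_width": finger opening in m.
Only numpy, scipy, OpenCV 4.12 (cv2) and the standard library are available. Lean on these libraries where they do the work, as an engineer would, in place of code of your own. Each camera call takes 0.05 s, during which the arm holds its last target. There are 200 camera calls.

## Working session

There is one attempt and no reset: what is moved stays moved. The work goes in short steps, Python scripts to look and compute and a tool call to move; the robot and the scene stay as the last step left them, time stands still between calls to the robot, and variables do not carry over. Pictures are saved under pics/ and viewed, about 8 in all and at most 12, crops included, and the job is handed in when it is done.

Besides the shell and the picture viewer there is one more tool, called after "Emit:" as a command line: name --pt "numbers of a row" for each row, then --argument value for the rest. arm_command: Moves the arm, as the interface text tells. Its arguments: {"type":"object","properties":{"plan":{"type":"array"},"grip_force":{"type":"number"}},"required":["plan"]}

```bash
mkdir -p pics
cat > h.py <<'E'
import numpy as np, cv2
from rig import robot, optics, workorder
def ray(cam,u,v):
    i=optics.camera_info(cam); K=np.array(i["mtx"],float)
    d=cv2.undistortPoints(np.array([[[u,v]]],float),K,np.array([i["k1"],0,0,0,0.]),None)[0,0] if 0 else None
    x=(u-K[0,2])/K[0,0]; y=(v-K[1,2])/K[1,1]; rd=np.hypot(x,y); r=rd
    for _ in range(30): r=rd/(1+i["k1"]*r*r)
    s=r/rd if rd>0 else 1
    return np.array(i["position"],float), np.array(i["rotation"],float)@np.array([x*s,y*s,1])
def onz(cam,u,v,z):
    p,d=ray(cam,u,v); return p+d*(z-p[2])/d[2]
def tri(uv1,uv2):
    (p,a),(q,b)=ray("top",*uv1),ray("side",*uv2)
    t=np.linalg.lstsq(np.c_[a,-b],q-p,rcond=None)[0]; P,Q=p+a*t[0],q+b*t[1]
    return (P+Q)/2,np.linalg.norm(P-Q)
E
python3 - <<'E'
from h import *
for c in("top","side"):
    im,d=optics.camera(c); cv2.imwrite(f"pics/{c}0.png",im); np.save(f"pics/{c}0.npy",d)
    print({k:np.round(v,4).tolist() for k,v in optics.camera_info(c).items()})
print(robot.get_obs())
E
```

```text
{'mtx': [[405.2011, 0.0, 258.4339], [0.0, 405.2011, 200.9252], [0.0, 0.0, 1.0]], 'k1': -0.0239, 'position': [0.5112, 0.0465, 0.9683], 'rotation': [0.7087, -0.7027, 0.0474, -0.0419]}
{'mtx': [[455.2062, 0.0, 259.0498], [0.0, 455.2062, 193.5611], [0.0, 0.0, 1.0]], 'k1': -0.1593, 'position': [0.4911, -0.662, 0.8541], 'rotation': [0.9263, -0.06, 0.0295, -0.3709]}
{'time': 0.1, 'q': array([-1.29249795e+00,  5.28383331e-01,  1.43380751e+00, -9.45240248e-06,
        1.18140992e+00, -1.78457136e-01]), 'joint_velocities': array([-0.00073729, -0.00340171, -0.00241554,  0.00194344, -0.00019744,
       -0.00067243]), 'joint_torque': array([ 2.53448854e-05, -4.40988028e+01, -1.77150500e+01,  6.34493446e-02,
        5.33559930e-02, -4.13491159e-05]), 'position': array([ 0.2755068 , -0.5602403 ,  0.22165267]), 'tool_rot': array([ 0.37429142,  0.60074522, -0.3733433 ,  0.59968817]), 'ft_force': array([ 0.0304024 , -0.38732317, -0.11606601]), 'moment': array([ 0.07308334, -0.0201484 , -0.00669191]), 'grip_width': 0.08644815998770627}
```

View pics/top0.png

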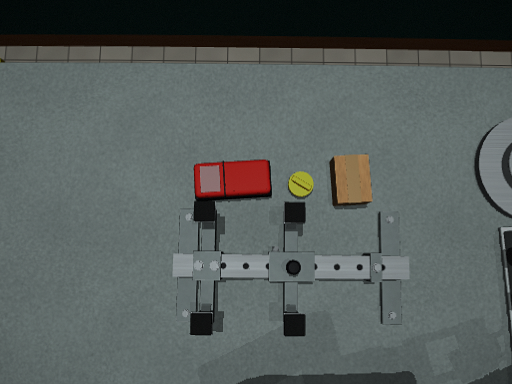

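View pics/side0.png

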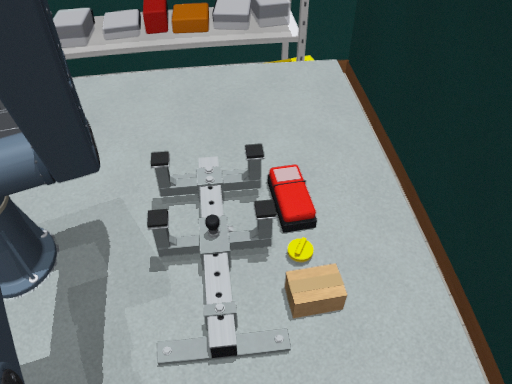

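The top view shows the knob at about (293,267), the bolted support at about (206,266) on the left, the collar at about (377,267), and the lamp, cap and carton above the rail. In the side view the knob is at (212,222), with the bolted support far away and the collar near the camera.

```bash
python3 - <<'E'
s=open('h.py').read()
s=s.replace('    d=cv2.undistortPoints(np.array([[[u,v]]],float),K,np.array([i["k1"],0,0,0,0.]),None)[0,0] if 0 else None\n','')
s=s.replace('np.array(i["rotation"],float)@np.array([x*s,y*s,1])','R.from_quat(i["rotation"]).apply([x*s,y*s,1])').replace('import numpy','from scipy.spatial.transform import Rotation as R\nimport numpy')
s+='''
def blob(im,u,v,w=18,thr=45):
    g=(im.max(2)<thr).astype('u1'); n,l,st,c=cv2.connectedComponentsWithStats(g)
    b=[k for k in range(1,n) if abs(c[k][0]-u)<w and abs(c[k][1]-v)<w and st[k][4]>30]
    return [(np.round(c[k],1).tolist(),st[k].tolist()) for k in b]
'''
open('h.py','w').write(s)
E
python3 - <<'E'
from h import *
t=cv2.imread("pics/top0.png"); s=cv2.imread("pics/side0.png")
for th in(30,45,60): print(th,blob(t,293,267,thr=th),blob(s,212,222,thr=th))
for nm,a in dict(holes_top=[(223,266),(246,266),(337,267),(360,267)]).items():
    for p in a: print(nm,onz("top",*p,.07).round(4))
for th in (30,45):
  for k in((205,211),(295,212),(201,324),(294,324)): print(th,k,[ (b,onz("top",*b[0],.149).round(4)) for b in blob(t,*k,w=12,thr=th)])
for p in((223,266),(246,266),(337,267),(360,267)): print([ (b,onz("top",*b[0],.07).round(4)) for b in blob(t,*p,w=4,thr=70)])
print(tri((293,267),(212,222)))
td=np.load("pics/top0.npy"); print(td[267,293],td[212,295])
def big(im,x,y,w): return cv2.resize(im[y-w:y+w,x-w:x+w],(400,400),interpolation=cv2.INTER_NEAREST)
cv2.imwrite("pics/c0.png",np.hstack([big(t,293,267,25),big(s,212,222,25)]))
E
```

```text
30 [([293.1, 267.0], [286, 260, 15, 15, 128])] [([212.2, 226.2], [206, 222, 13, 8, 54])]
45 [([292.9, 267.2], [286, 260, 15, 15, 174])] [([212.2, 225.0], [206, 218, 13, 13, 97])]
60 [([292.9, 267.4], [286, 260, 15, 16, 186])] [([212.1, 223.2], [206, 215, 13, 19, 191])]
holes_top [0.4809 0.1165 0.07  ]
holes_top [0.4813 0.0661 0.07  ]
holes_top [ 0.4805 -0.1337  0.07  ]
holes_top [ 0.4808 -0.1845  0.07  ]
30 (205, 211) [(([214.6, 207.3], [194, 189, 78, 62, 697]), array([0.6013, 0.1296, 0.149 ]))]
30 (295, 212) [(([294.5, 212.0], [285, 202, 20, 21, 382]), array([ 0.5932, -0.0329,  0.149 ]))]
30 (201, 324) [(([200.9, 324.0], [190, 313, 22, 22, 442]), array([0.3704, 0.1517, 0.149 ]))]
30 (294, 324) [(([294.0, 324.9], [284, 314, 21, 22, 442]), array([ 0.3699, -0.0314,  0.149 ]))]
45 (205, 211) []
45 (295, 212) [(([294.6, 212.4], [285, 202, 20, 22, 404]), array([ 0.5923, -0.0331,  0.149 ]))]
45 (201, 324) [(([202.3, 321.0], [190, 281, 25, 54, 552]), array([0.3761, 0.1491, 0.149 ]))]
45 (294, 324) [(([293.9, 324.4], [283, 314, 22, 22, 465]), array([ 0.3709, -0.0312,  0.149 ]))]
[(([222.0, 266.8], [220, 263, 6, 13, 33]), array([0.4791, 0.1186, 0.07  ]))]
[]
[]
[]
(array([ 0.48181607, -0.03287928,  0.11403829]), np.float64(0.0008185476285460109))
0.83239275 0.8252905
```

View pics/c0.png

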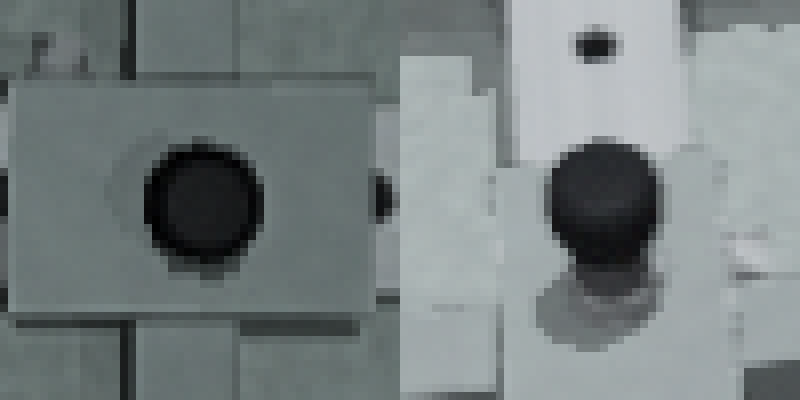

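The crop confirms the knob: a round head about 15 px wide at (293,267) in top, and at (212,222) in side. The two views put its middle at z ≈ 0.114. Next I work out the approach in tool axes.

```bash
cat >> h.py <<'E'
def go(target,zdir=None):
    o=robot.get_obs(); T=R.from_quat(o["tool_rot"]); M=T.as_matrix()
    print("t",round(o["time"],2),"pos",o["position"].round(4),"F",np.round(o["ft_force"],1),"grip",round(o["grip_width"],4))
    print("tool x",M[:,0].round(3),"z",M[:,2].round(3))
    print("shift cm",(M.T@(np.array(target)-o["position"])*100).round(2))
    for s in((1,-1) if zdir is not None else ()):
        x=np.array([0,0,-1.]);z=s*np.array(zdir,float);z/=np.linalg.norm(z);D=np.c_[x,np.cross(z,x),z]
        print("rotvec",s,(T.inv()*R.from_matrix(D)).as_rotvec().round(3))
E
python3 - <<'E'
from h import *
print(onz("top",293.1,267.2,.126).round(4), onz("top",293.1,267.2,.115).round(4))
go([.4815,-.0325,.22],[0,1,0])
E
```

```text
[ 0.4814 -0.032   0.126 ] [ 0.481 -0.033  0.115]
t 0.1 pos [ 0.2755 -0.5602  0.2217] F [ 0.  -0.4 -0.1] grip 0.0864
tool x [-0.001  0.002 -1.   ] z [ 0.441 -0.897 -0.002]
shift cm [  0.26  41.76 -38.28]
rotvec 1 [-2.685 -0.    -0.003]
rotvec -1 [ 0.457 -0.002  0.   ]
```

Emit:
arm_command --pt "0 3.5 -3.2 0 0 0 6" --pt "0 3.5 -3.2 0 0 0 6" --pt "0 3.5 -3.2 0 0 0 6" --pt "0 3.5 -3.2 0 0 0 6" --pt "0 3.5 -3.2 0 0 0 6" --pt "0 3.5 -3.2 0 0 0 6" --pt "0 3.5 -3.2 0 0 0 6" --pt "0 3.5 -3.2 0 0 0 6" --pt "0 3.5 -3.2 0 0 0 6" --pt "0 3.5 -3.2 0 0 0 6" --pt "0 3.5 -3.2 0 0 0 6" --pt "0 2 -2 0 0 0 6"

```text
time: 1.6
position: [0.4795, -0.0338, 0.2192]
tool_rot: [0.377, 0.601, -0.375, 0.597]
ft_force: [0.3, -0.6, 0.0]
grip_width: 0.0599
```

Emit:
arm_command --pt "0 0 0 0.12 0 0 6" --pt "0 0 0 0.12 0 0 6" --pt "0 0 0 0.12 0 0 6" --pt "0 0 0 0.09 0 0 6" --pt "0 0 0 0 0 0 6"

```text
time: 2.22
position: [0.4784, -0.0299, 0.2176]
tool_rot: [-0.502, -0.502, 0.502, -0.495]
ft_force: [-0.2, 0.2, 0.5]
grip_width: 0.0598
```

Run:
```python
from h import *
go([.4812,-.0325,.16],[0,1,0])
```

```text
t 2.23 pos [ 0.4784 -0.0299  0.2176] F [-0.2  0.2  0.5] grip 0.0598
tool x [-0.007  0.007 -1.   ] z [-0.007 -1.    -0.007]
shift cm [5.76 0.32 0.3 ]
rotvec 1 [3.134 0.011 0.011]
rotvec -1 [-0.007 -0.007  0.007]
```

Emit:
arm_command --pt "2 0.3 0.3 -0.007 -0.007 0.007 6" --pt "2 0 0 0 0 0 6" --pt "2 0 0 0 0 0 6" --pt "0 0 0 0 0 0 6"

```text
time: 2.72
position: [0.4815, -0.033, 0.1561]
tool_rot: [0.498, 0.501, -0.498, 0.502]
ft_force: [-0.6, 1.0, 0.8]
grip_width: 0.0597
```

Run:
```python
from h import *
go([.4812,-.0325,.098],[0,1,0])
s,_=optics.camera("side"); t,_=optics.camera("top")
big=lambda im,x,y,w: cv2.resize(im[y-w:y+w,x-w:x+w],(400,400))
cv2.imwrite("pics/c1.png",np.hstack([big(t,293,267,60),big(s,212,212,40)]))
```

```text
t 2.73 pos [ 0.4815 -0.033   0.1561] F [-0.6  1.   0.8] grip 0.0597
tool x [ 0.001 -0.001 -1.   ] z [ 0.006 -1.     0.001]
shift cm [ 5.81 -0.04 -0.05]
rotvec 1 [-3.135e+00  1.000e-03  1.000e-03]
rotvec -1 [ 0.006  0.001 -0.001]
```

View pics/c1.png

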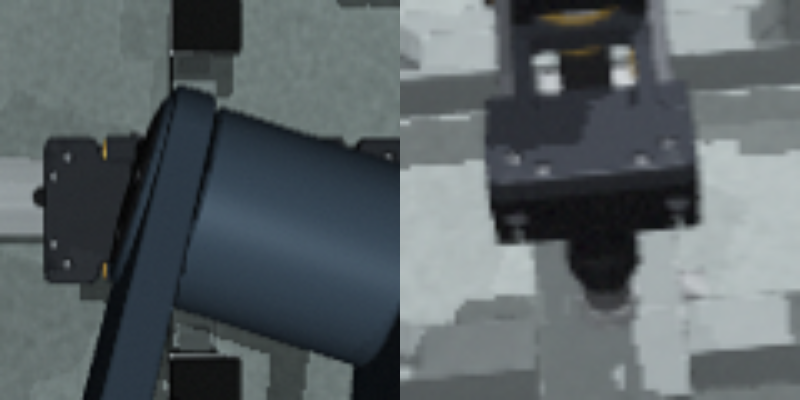

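The side crop shows the near finger (around x = 603) lined up over the knob (around x = 605). The arm covers the top view. I'll descend and close.

Emit:
arm_command --pt "2 0 0 0 0 0 6" --pt "2 0 0 0 0 0 6" --pt "1.8 0 0 0 0 0 6" --pt "0 0 0 0 0 0 6"

```text
time: 3.32
position: [0.4875, -0.0347, 0.1026]
tool_rot: [0.5, 0.497, -0.495, 0.507]
ft_force: [-0.1, 0.6, -0.4]
grip_width: 0.0599
```

Emit:
arm_command --pt "0 0 0 0 0 0 4" --pt "0 0 0 0 0 0 2" --pt "0 0 0 0 0 0 2" --pt "0 0 0 0 0 0 2" --pt "0 0 0 0 0 0 2" --grip_force 40

```text
time: 3.95
position: [0.4895, -0.0346, 0.1054]
tool_rot: [0.502, 0.495, -0.494, 0.509]
ft_force: [0.0, 0.1, -2.9]
grip_width: 0.0294
```

The hand drifted about 8 mm in x and 7 mm in z. I'll open, correct and grip again.

Emit:
arm_command --pt "0 0 0 0 0 0 6" --pt "0 0 0 0 0 0 6" --pt "0 0 0 0 0 0 6"

```text
time: 4.32
position: [0.4896, -0.0352, 0.1056]
tool_rot: [0.501, 0.495, -0.494, 0.509]
ft_force: [0.1, 0.7, -0.3]
grip_width: 0.0514
```

Run:
```python
from h import *
go([.4812,-.0328,.098],[0,1,0])
```

```text
t 4.33 pos [ 0.4896 -0.0352  0.1056] F [ 0.1  0.7 -0.3] grip 0.0514
tool x [ 0.021 -0.007 -1.   ] z [ 0.009 -1.     0.007]
shift cm [ 0.74 -0.85 -0.25]
rotvec 1 [-3.132  0.032  0.011]
rotvec -1 [ 0.009  0.007 -0.021]
```

Emit:
arm_command --pt "0.4 -0.4 -0.2 0.009 0.007 -0.021 6" --pt "0.3 -0.4 0 0 0 0 6" --pt "0 0 0 0 0 0 6"

```text
time: 4.7
position: [0.481, -0.0332, 0.098]
tool_rot: [-0.5, -0.501, 0.501, -0.499]
ft_force: [0.1, 0.1, -0.4]
grip_width: 0.0598
```

Run:
```python
from h import *
go([.4812,-.0328,.098],[0,1,0])
```

```text
t 4.7 pos [ 0.481  -0.0332  0.098 ] F [ 0.1  0.1 -0.4] grip 0.0598
tool x [-0.002  0.001 -1.   ] z [-0.001 -1.    -0.001]
shift cm [-0.    0.02 -0.04]
rotvec 1 [3.141e+00 4.000e-03 1.000e-03]
rotvec -1 [-0.001 -0.001  0.002]
```

Emit:
arm_command --pt "0 0 0 0 0 0 2" --pt "0 0 0 0 0 0 2" --pt "0 0 0 0 0 0 2" --pt "0 0 0 0 0 0 2" --pt "0 0 0 0 0 0 2" --grip_force 45

```text
time: 5.32
position: [0.4811, -0.0337, 0.098]
tool_rot: [-0.5, -0.5, 0.501, -0.499]
ft_force: [0.6, 0.1, -0.5]
grip_width: 0.0292
```

Emit:
arm_command --pt "-0.5 0 0 0 0 0 2" --pt "0 0 0 0 0 0 2"

```text
time: 5.58
position: [0.4811, -0.0337, 0.1023]
tool_rot: [-0.5, -0.5, 0.501, -0.499]
ft_force: [1.7, -1.2, -6.8]
grip_width: 0.029
```

Run:
```python
from h import *
go([.4812,-.0328,.112],[0,1,0])
```

```text
t 5.58 pos [ 0.4811 -0.0337  0.1023] F [ 1.7 -1.2 -6.8] grip 0.029
tool x [-0.003  0.    -1.   ] z [-0.001 -1.    -0.   ]
shift cm [-0.97  0.01 -0.09]
rotvec 1 [3.141 0.004 0.   ]
rotvec -1 [-0.001 -0.     0.003]
```

Emit:
arm_command --pt "-0.5 0 0 0 0 0 2" --pt "-0.4 0 0 0 0 0 2" --pt "0 0 0 0 0 0 2"

```text
time: 5.95
position: [0.481, -0.0337, 0.1109]
tool_rot: [-0.499, -0.501, 0.501, -0.499]
ft_force: [0.8, -1.1, -9.5]
grip_width: 0.0289
```

Run:
```python
from h import *
go([.4812,-.0328,.112],[0,1,0])
s,_=optics.camera("side")
cv2.imwrite("pics/c2.png",cv2.resize(s[172:252,162:262],(750,600)))
```

```text
t 5.95 pos [ 0.481  -0.0337  0.1109] F [ 0.8 -1.1 -9.5] grip 0.0289
tool x [-0.003  0.    -1.   ] z [-0.001 -1.    -0.   ]
shift cm [-0.11  0.02 -0.09]
rotvec 1 [3.141 0.005 0.   ]
rotvec -1 [-0.001 -0.     0.003]
```

View pics/c2.png

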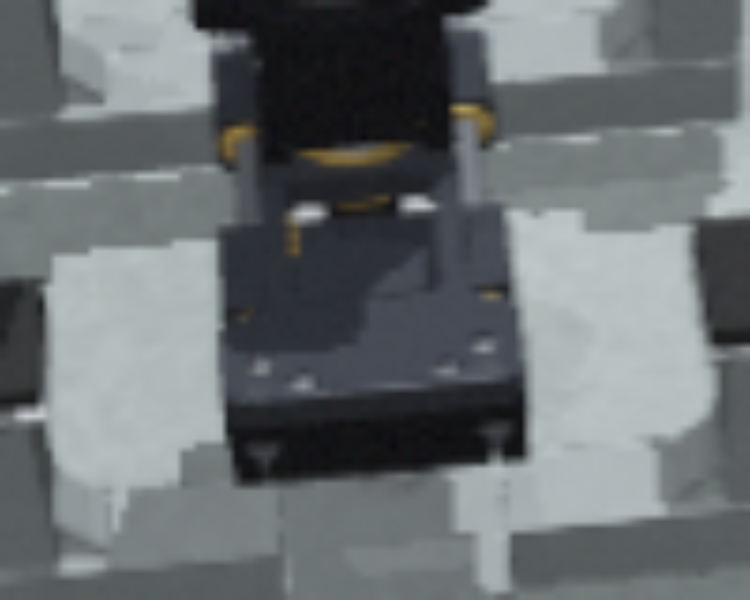

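The crop shows the hand hiding the knob. The downward force rose from 6.8 to 9.5 N, which fits the spring at about 12–13 mm of lift. I'll lift slightly more, then slide towards −y (tool +z).

Emit:
arm_command --pt "-0.2 0 0 0 0 0 2" --pt "0 0 0 0 0 0 2" --pt "0 0 0.7 0 0 0 2" --pt "0 0 0.8 0 0 0 2"

```text
time: 6.5
position: [0.4809, -0.046, 0.1126]
tool_rot: [0.501, 0.502, -0.5, 0.497]
ft_force: [2.8, 4.8, -10.0]
grip_width: 0.0291
```

Emit:
arm_command --pt "0 0 0.8 0 0 0 2" --pt "0 0 0.8 0 0 0 2" --pt "0 0 0.8 0 0 0 2" --pt "0 0 0.8 0 0 0 2"

```text
time: 7.0
position: [0.4808, -0.0734, 0.112]
tool_rot: [0.504, 0.503, -0.498, 0.495]
ft_force: [3.9, 5.6, -10.1]
grip_width: 0.0292
```

Run:
```python
from h import *
go([.4811,-.0837,.1125],[0,1,0])
```

```text
t 7.0 pos [ 0.4808 -0.0734  0.112 ] F [  3.9   5.6 -10.1] grip 0.0292
tool x [-0.003  0.014 -1.   ] z [-0.004 -1.    -0.014]
shift cm [-0.07  0.03  1.02]
rotvec 1 [3.138 0.004 0.022]
rotvec -1 [-0.004 -0.014  0.003]
```

Emit:
arm_command --pt "0 0.03 0.6 -0.004 -0.014 0.003 2" --pt "0 0 0.5 0 0 0 2" --pt "0 0 0 0 0 0 2"

```text
time: 7.38
position: [0.4809, -0.0829, 0.1116]
tool_rot: [0.501, 0.5, -0.5, 0.499]
ft_force: [1.5, -4.4, -10.1]
grip_width: 0.029
```

Run:
```python
from h import *
go([.4811,-.0837,.1125],[0,1,0])
```

```text
t 7.38 pos [ 0.4809 -0.0829  0.1116] F [  1.5  -4.4 -10.1] grip 0.029
tool x [ 0.     0.003 -1.   ] z [-0.001 -1.    -0.003]
shift cm [-0.09  0.02  0.08]
rotvec 1 [ 3.14e+00 -1.00e-03  4.00e-03]
rotvec -1 [-0.001 -0.003 -0.   ]
```

Emit:
arm_command --pt "0 0 0.1 0 0 0 2" --pt "0.3 0 0 0 0 0 2" --pt "0.3 0 0 0 0 0 2" --pt "0 0 0 0 0 0 2"

```text
time: 7.88
position: [0.4808, -0.0832, 0.1054]
tool_rot: [0.501, 0.5, -0.499, 0.499]
ft_force: [1.8, 0.7, -9.9]
grip_width: 0.0294
```

Emit:
arm_command --pt "0.3 0 0 0 0 0 2" --pt "0.3 0 0 0 0 0 2" --pt "0.2 0 0 0 0 0 2" --pt "0 0 0 0 0 0 2"

```text
time: 8.38
position: [0.4809, -0.0832, 0.0981]
tool_rot: [0.501, 0.5, -0.499, 0.499]
ft_force: [2.6, 1.7, -8.3]
grip_width: 0.0292
```

Emit:
arm_command --pt "0.2 0 0 0 0 0 2" --pt "0.2 0 0 0 0 0 2" --pt "0 0 0 0 0 0 2"

```text
time: 8.75
position: [0.4809, -0.0833, 0.0983]
tool_rot: [0.501, 0.5, -0.499, 0.5]
ft_force: [1.7, 0.2, -7.7]
grip_width: 0.0291
```

Emit:
arm_command --pt "0.5 0 0 0 0 0 2" --pt "0.5 0 0 0 0 0 2"

```text
time: 9.0
position: [0.4812, -0.0835, 0.0974]
tool_rot: [0.501, 0.499, -0.499, 0.501]
ft_force: [-10.4, 3.8, 52.9]
grip_width: 0.0291
```

Run:
```python
from h import *
go([.4811,-.0837,.098],[0,1,0]); o=robot.get_obs(); print(o["joint_torque"].round(2), o["moment"].round(2))
s,_=optics.camera("side")
cv2.imwrite("pics/c3.png",cv2.resize(s[172:272,162:282],(720,600)))
go([.4811,-.0837,.098])
```

```text
t 9.0 pos [ 0.4812 -0.0835  0.0974] F [-10.4   3.8  52.9] grip 0.0291
tool x [ 0.005 -0.    -1.   ] z [ 0. -1.  0.]
shift cm [-0.06 -0.01  0.02]
rotvec 1 [-3.141  0.008  0.   ]
rotvec -1 [ 0.     0.    -0.005]
[ -1.04 -13.3   -8.19   0.03  -3.37  -0.06] [ 0.8   1.84 -0.09]
t 9.05 pos [ 0.4812 -0.0835  0.0975] F [-9.4  3.7 45.6] grip 0.0293
tool x [ 0.006 -0.    -1.   ] z [ 0. -1.  0.]
shift cm [-0.05 -0.01  0.02]
```

View pics/c3.png

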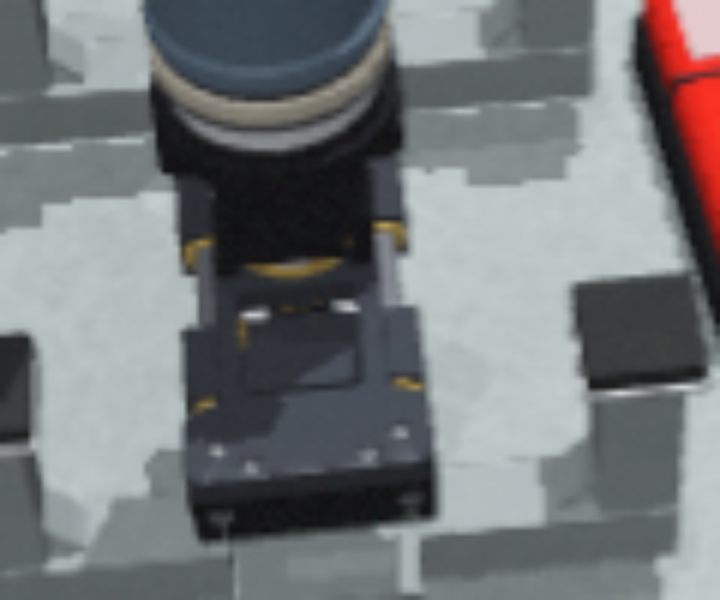

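The crop shows the hand at the new place, with the right pad at about (269,227) in the side picture. At z = 0.0975 the tool bears with about 50 N, and that matches the home height from the first grip. I'll ease the push to a moderate level and check the support's place from its pads.

Emit:
arm_command --pt "0.3 0 0 0 0 0 2" --pt "0.3 0 0 0 0 0.003 2" --pt "0.3 0 0 0 0 0 2" --pt "0.3 0 0 0 0 0 2"

```text
time: 9.55
position: [0.4812, -0.0835, 0.0977]
tool_rot: [0.503, 0.496, -0.497, 0.505]
ft_force: [-5.5, 2.7, 25.9]
grip_width: 0.0292
```

Run:
```python
from h import *
go([.4811,-.0837,.098])
t,_=optics.camera("top"); s,_=optics.camera("side")
for k in((315,212),(316,324)): print(k,[(b,onz("top",*b[0],.149).round(4)) for b in blob(t,*k,w=14,thr=30)])
s0=cv2.imread("pics/side0.png")
for im,ks in((s0,((265,209),(158,218))),(s,((269,227),(158,238)))):
    for k in ks: print(k,[(b,onz("side",*b[0],.149).round(4)) for b in blob(im,*k,w=12,thr=45)])
cv2.imwrite("pics/t4.png",t)
for i in range(4): optics.camera("side")
go([.4811,-.0837,.098])
```

```text
t 9.55 pos [ 0.4812 -0.0835  0.0977] F [-5.5  2.7 25.9] grip 0.0292
tool x [ 0.015 -0.003 -1.   ] z [ 0.    -1.     0.003]
shift cm [-0.03 -0.01  0.02]
(315, 212) [(([319.0, 212.5], [309, 203, 21, 21, 396]), array([ 0.5926, -0.0829,  0.149 ]))]
(316, 324) []
(265, 209) [(([265.3, 215.4], [257, 214, 19, 4, 46]), array([ 0.5922, -0.0584,  0.149 ]))]
(158, 218) [(([156.9, 225.0], [148, 224, 19, 3, 36]), array([ 0.3712, -0.0571,  0.149 ]))]
(269, 227) [(([269.0, 234.6], [260, 233, 19, 4, 38]), array([ 0.5923, -0.1091,  0.149 ]))]
(158, 238) [(([154.4, 236.7], [146, 228, 21, 19, 266]), array([ 0.3667, -0.0868,  0.149 ]))]
t 9.85 pos [ 0.4813 -0.0836  0.0977] F [-5.5  1.7 25.2] grip 0.0289
tool x [ 0.015 -0.003 -1.   ] z [ 0.    -1.     0.003]
shift cm [-0.03 -0.02  0.01]
```

View pics/t4.png

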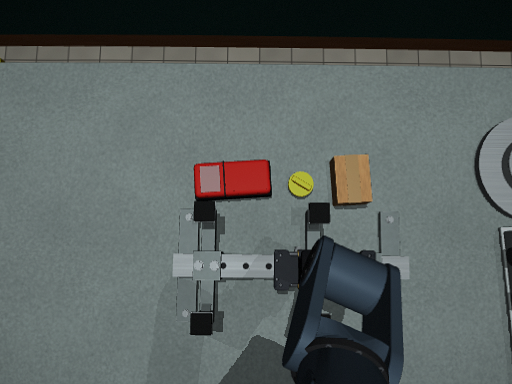

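The top picture shows the free pad at (319,212). It has moved 50.0 mm by the top view and 50.7 mm by the side view, and the lamp, cap and carton are where they were. The push holds steady at about 25 N with the hand at home height, so I'm handing in.

Run:
```python
from h import *
print(workorder.hand_in())
go([.4811,-.0837,.098])
```

```text
the job is handed in; nothing more can be done
None
the job is handed in; nothing more can be done
```

The support is now at the next hole away from the bolted support, and the job is handed in with the hand still on the knob, pressing it down. I pinched the knob along the rail, lifted it about 14 mm, slid the support toward the collar and lowered the pin into the hole.

**Last checks:**
- **Support position:** its pad moved 50.0 mm in the top view and 50.7 mm in the side view.
- **Pin home:** the tool is at 97.7 mm, against 98.0 mm when I first gripped the knob with the pin home. I couldn't see the pin or the knob's foot directly, because the hand hides them.
- **Push on the knob:** about 25 N downward, steady over 0.3 s, with the grip set to 45 N.
- **Loose parts:** the lamp, cap and carton look unmoved in the top picture.

**What went wrong or disagreed:**
- **First grip:** it had drifted about 8 mm off in x, so I opened and gripped again before lifting.
- **Force reading:** it still showed about 8 N of pull when the tool had first come back to the home height.
- **Brief high push:** I then pressed further; the force went to 53 N, under the 120 N wrist limit, and I eased it to 25 N.

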